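# Make up two meal kits on their trays

### The job

Make up the two kits from the row of things on the worktop: the sardine tin and the salt shaker go on the blue tray, the lemon and the honey jar on the yellow tray. Set each one down into the sunken place cut for it (the flat tin and the lemon in the middle of the rectangular bays, the shaker and the jar upright in the round wells) so that it rests on the grey bottom, not on the edge, and let go. Do not disturb the spice jar and the egg timer, which belong to neither kit.

Things in the scene. Friction and masses are not known exactly. Their poses are not given: they have to be found in the camera images.
- sardine_tin_mid (a point): flat oblong sardine tin with a dark blue top, 60 mm wide along its own x, 102 mm long along its own y (measured at the body; a lip adds up to 3 mm), 24 mm high, 0.15 kg; the point is its centre, half-way up (12 mm above its underside); z axis up
- lemon_mid (a point): yellow lemon lying on its side, 71 mm long along its own x, 53 mm thick along its own y, 51 mm high, 0.09 kg; the point is its centre (25.5 mm above what it lies on)
- salt_mid (a point): salt shaker of clear plastic with a grey rounded cap, round, 44 mm across up to 70 mm height and then narrowing, 90 mm tall, 0.1 kg; the point is on its axis half-way up; z axis up (45 mm above its underside; its foot is a little uneven, it may lean by 2 degrees)
- honey_mid (a point): round glass jar of golden honey with a black label and a light grey lid, 62 to 64 mm across, 109 mm tall, 0.51 kg; the point is on its axis half-way up; z axis up (54.5 mm above its underside)
- spice_mid (a point): bystander, to be left alone: spice jar with a green lid, round, 46 mm across, 106 mm tall, loose; the point is on its axis half-way up; z axis up (53 mm)
- timer_mid (a point): bystander, to be left alone: egg timer, red below and white above, round, 62 mm across, 51 mm tall, loose; the point is on its axis half-way up; z axis up (25.5 mm)
- blue_tray: fixed flat blue kit tray, 150 mm along its x, 200 mm along its y, top 10 mm above the worktop; origin at the centre of its underside, z up. Two recesses with grey bottoms, each 5 mm deep (bottom 5 mm above the worktop): a rectangular bay for the sardine tin, 124 mm along x by 84 mm along y, centred at x 0, y +44 mm; and a round well for the salt shaker, 68 mm across, centred at x 0, y -48 mm
- yellow_tray: fixed flat yellow kit tray, 150 mm along its x, 200 mm along its y, top 10 mm above the worktop; origin at the centre of its underside, z up. Two recesses with grey bottoms, each 5 mm deep (bottom 5 mm above the worktop): a rectangular bay for the lemon, 84 mm along x by 66 mm along y, centred at x 0, y +50 mm; and a round well for the honey jar, 88 mm across, centred at x 0, y -47 mm
Mind the look-alikes: they are no part of the job. What is shaped like the part that bears salt_mid but orange is not meant.

How it is judged:
At the end, for the whole second after the job is handed in: Sardine tin and salt shaker in the blue tray, lemon and honey jar in the yellow, each in its recess: centre within 14 mm (lemon 18) of the recess centre along both tray axes and 2.5 mm (lemon 5) of its resting height on the bottom; shaker and jar level within 0.07 rad, tin 0.035; all at rest (x of sardine_tin_mid in the frame of blue_tray between -0.014 and 0.014 m and y of sardine_tin_mid in the frame of blue_tray between 0.03 and 0.058 m and z of sardine_tin_mid in the frame of blue_tray between 0.0145 and 0.0195 m and angle between sardine_tin_mid's own z axis and vertical below 0.035 rad and x of salt_mid in the frame of blue_tray between -0.014 and 0.014 m and y of salt_mid in the frame of blue_tray between -0.062 and -0.034 m and z of salt_mid in the frame of blue_tray between 0.0475 and 0.0525 m and angle between each of salt_mid, honey_mid's own z axis and vertical below 0.07 rad and x of lemon_mid in the frame of yellow_tray between -0.018 and 0.018 m and y of lemon_mid in the frame of yellow_tray between 0.032 and 0.068 m and z of lemon_mid in the frame of yellow_tray between 0.0255 and 0.0355 m and x of honey_mid in the frame of yellow_tray between -0.014 and 0.014 m and y of honey_mid in the frame of yellow_tray between -0.061 and -0.033 m and z of honey_mid in the frame of yellow_tray between 0.057 and 0.062 m); the robot touches nothing.
It fails at once if the spice jar or the egg timer is shifted by more than 25 mm or tipped (distance of any of spice_mid, timer_mid from where it was at the start of the episode above 0.025 m or angle between any of spice_mid, timer_mid's own z axis and vertical above 0.4 rad).
It also fails if it takes over 112 s, if anything falls off the work surface, if the arm or the gripper's body presses on something with over 40 N, if the wrist force passes 120 N, or if a joint passes its speed limit or range.

### The arm

A 6-joint arm with a two-finger parallel gripper is mounted at the origin on a cart in front of the work surface, level with it; the furniture and walls round the work are solid. World frame = base frame: x ahead of the robot, y to its left, z up, the work surface at z = 0. Lengths are in m, angles in rad, forces in N, time in s.
With the tool pointing down it reaches from about 0.375 to 0.925 m from the base axis. Payload 5.7 kg.
Tool frame: the origin (TCP) lies at the very end of the fingers, on their centre line; the grasp point (between the pads) lies 19 mm behind it; z points along the fingers, y is the line along which they close (so a half turn about z gives the same grasp; the last joint's range is limited). The gripper opens to 88 mm and grips with 3 to 60 N. Pads are 20 mm wide; open, the fingers measure 115 mm over their backs; the gripper's body (75 mm by 178 mm) begins 61 mm behind the grasp point.
Start: joints at [-1.303, 0.359, 1.51, -0, 1.272, -0.115], TCP at [0.224, -0.557, 0.223] pointing down, gripper open.
Joint ranges: [-2.97, 2.97], [-1.01, 2.36], [0.21, 2.38], [-0.96, 4.11], [0.2, 2.71], [-2.98, 2.98]. Speed limits (rad/s): [2.39, 2.39, 3.14, 3.14, 3.14, 3.14].

### API

Orientations are given as a rotation vector (axis times angle).
In Python, from rig import robot gives the robot as it stands. The module is installed in compiled form; this text tells all that it offers.
- The arm moves only by the tool jog_arm, never from a script. Its argument "targets" is a list of rows, each an object with "hand": the gripper's target within -1 to 1 (fully open at 1, half-way at 0, shut at -1); "delta_pos": the shift along the tool's x, y, z in units of 0.15 m (1.0 is 0.15 m), a list of three; "spin": the turn about the tool's z in units of 90 degrees (1.0 is 90 degrees). A call has 1 to 8 rows; each row is the pose to reach, as a shift and turn from the pose commanded when the call began, along the tool's axes at that moment; what a row does not reach only later rows make up. A row lasts 1/12 s, in which the tool goes at most 41.7 mm and 7.16 degrees, less where a joint would pass 70% of its speed; a pose out of reach is approached as far as the arm can. A call with a number of a shift or a turn outside -1 to 1 is refused whole. A call with a gripper value outside its range is refused whole. The fingers move at their own pace and stop on an object; the grip force is fixed at half the most. Time passes only in rows, so rows that repeat a pose let the fingers close. It gives the time, the measured TCP pose, the force, the opening and the grip force at its end, in the units of the state.
- robot.get_state(): the state, without advancing time (a new reading comes with each control period).
- robot.read_camera(name): name is "side" or "top" or "wrist"; returns a dict with "img" (384x512x3 uint8, red, green, blue), "range_z" (384x512 float32, m along the optical axis (not along the pixel's ray), 0 where there is no reading), "vertical_fov" (degrees; the focal length in pixels is half the picture's height over the tangent of half this angle, whatever the lens; pixels are square), "cx", "cy" (the principal point, pixels), "position" and "orientation" of the camera in the world. Camera axes: x right, y up, looking along -z (the intrinsics and any distortion apply to the point x, -y, -z); pixel columns grow to the right and rows downward; lengths in m; the calibration is good to about 2 mm. The wrist camera is an equidistant fisheye: a pixel r from the principal point sees the ray r / f radians off the axis. A picture is of the moment at which its call begins.
- robot.close_job(): hands the job in; it is judged then, once.
The state is a dict: "clock": time; "joint_positions": joint angles; "joint_velocities": joint speeds; "joint_torque": joint torques, N m; "ee_pos": TCP position; "tcp_rot": TCP orientation; "force": force on the tool from outside, world axes, zero at the start; "torque": the same for the moment, N m; "gripper_width": opening from 0.0 (shut) to 1.0 (fully open); "grip_force": force on a finger pad.
Only numpy, scipy, OpenCV 4.12 (cv2) and the standard library are available. Lean on these libraries where they do the work, as an engineer would, in place of code of your own. Each camera call takes 0.05 s, during which the arm holds its last target. There are 200 camera calls.

## Working session

There is one attempt and no reset: what is moved stays moved. The work goes in short steps, Python scripts to look and compute and a tool call to move; the robot and the scene stay as the last step left them, time stands still between calls to the robot, and variables do not carry over. Pictures are saved under pics/ and viewed, at most 14 in all, crops included, and the job is handed in when it is done.

Besides the shell and the picture viewer there is one more tool, called after "Request:" as name([rows], argument=value, ...), one row to a line, values as JSON. jog_arm: Moves the arm, as the interface text tells. Its arguments: {"type":"object","properties":{"targets":{"type":"array"}},"required":["targets"]}

```bash
mkdir -p pics; cat > h.py <<'E'
import numpy as np, cv2
from scipy.spatial.transform import Rotation as R
from rig import robot
def save(im,n): cv2.imwrite('pics/'+n,im[:,:,::-1])
def cam(n):
    c=robot.read_camera(n); h,w=c['img'].shape[:2]
    f=h/2/np.tan(np.radians(c['vertical_fov'])/2)
    o=np.array(c['orientation'])
    M=R.from_rotvec(o).as_matrix() if o.size==3 else (R.from_quat(o).as_matrix() if o.size==4 else o.reshape(3,3))
    v,u=np.mgrid[:h,:w].astype(float); x=(u-c['cx'])/f; y=(v-c['cy'])/f
    if n=='wrist':
        r=np.hypot(x,y); k=np.where(r>1e-9,np.tan(np.minimum(r,1.5))/np.maximum(r,1e-9),1); x=x*k;y=y*k
    d=c['range_z']
    P=np.stack([x*d,-y*d,-d],-1)@M.T+np.array(c['position'])
    P[d<=0]=np.nan
    return c,P
E
python3 - <<'E'
from h import *
for n in('top','side'):
    c,P=cam(n); save(c['img'],n+'0.png'); np.savez(n+'0.npz',img=c['img'],P=P)
    print(n,c['position'],c['orientation'],c['vertical_fov'],c['cx'],c['cy'])
    print(np.nanpercentile(P.reshape(-1,3),[1,50,99],axis=0).round(3))
print(robot.get_state())
E
```

```text
top [ 0.46125035 -0.03976359  1.0167717 ] [ 0.08604169 -0.0805066  -1.56446052] 55.84407681792148 252.402054561177 191.55625203508123
[[-0.257 -1.206 -0.908]
 [ 0.542 -0.029  0.002]
 [ 0.962  0.39   0.434]]
side [ 0.38838753 -1.06580358  0.69965734] [ 0.99704664 -0.09509045 -0.13085731] 51.32534039962785 257.3314066641049 189.77497617986734
[[-0.492 -0.76  -0.901]
 [ 0.46  -0.122  0.048]
 [ 0.96   0.395  0.622]]
{'clock': 0.1, 'joint_positions': array([-1.30310233e+00,  3.59381489e-01,  1.51131020e+00, -1.65979277e-06,
        1.27250553e+00, -1.15090191e-01]), 'joint_velocities': array([ 0.00064055, -0.00244009, -0.00097669,  0.00174726, -0.00394799,
        0.0004886 ]), 'joint_torque': array([ 1.86988705e-04, -5.16356349e+01, -2.71407259e+01,  6.77321549e-02,
        2.76020332e-02, -2.36704591e-05]), 'ee_pos': array([ 0.22393638, -0.55597932,  0.22192964]), 'tcp_rot': array([-3.08265762e+00, -5.97308269e-01,  1.94514033e-04]), 'force': array([1.48290253, 0.41321359, 0.26089388]), 'torque': array([ 0.07606169, -0.02313123,  0.0444107 ]), 'grip_force': 0.0, 'gripper_width': 1.0000151617185045}
```

View pics/top0.png

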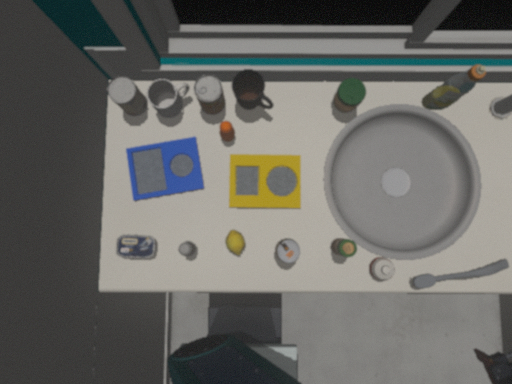

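View pics/side0.png

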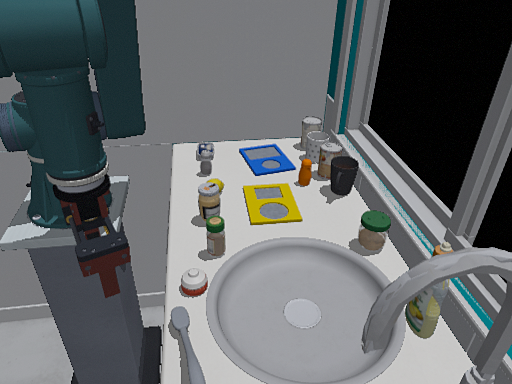

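The top picture shows the tin at (137,246), salt (188,249), lemon (235,242), honey (288,252), spice (345,248) and timer (383,268). The blue tray is at (165,169), the yellow at (265,181), and the orange decoy at (227,131).

```bash
python3 - <<'E'
from h import *
D={n:np.load(n+'0.npz') for n in('top','side')}
P=D['top']['P'];im=D['top']['img'];S=D['side']['P'].reshape(-1,3);S=S[~np.isnan(S[:,0])]
W=P[205:230,110:330].reshape(-1,3);print('table z',np.nanmedian(W[:,2]))
for n,(u,v) in dict(tin=(137,246),salt=(188,249),lemon=(235,242),honey=(288,252),spice=(345,248),timer=(383,268)).items():
    q=P[v-26:v+26,u-24:u+24].reshape(-1,3);q=q[q[:,2]>.012]
    c0=np.median(q,0); s=S[(np.abs(S[:,:2]-c0[:2])<.06).all(1)&(S[:,2]>.012)]
    for t,a in(('top',q),('side',s)):
        if len(a)<5: print(n,t,len(a));continue
        b=a[a[:,2]>a[:,2].max()-.02]
        rc=cv2.minAreaRect((b[:,:2]*1000).astype(np.float32))
        print(n,t,len(a),'zmax',a[:,2].max().round(3),'lo',a.min(0)[:2].round(3),'hi',a.max(0)[:2].round(3),'toprect',np.round(rc[0],0),np.round(rc[1],0),round(rc[2]))
hsv=cv2.cvtColor(im,cv2.COLOR_RGB2HSV)
for n,lo,hi in(('blue',(110,150,60),(125,255,255)),('yellow',(20,180,120),(32,255,255))):
    m=cv2.inRange(hsv,lo,hi); m[:,:100]=0; m[220:]=0;m[:130]=0
    k,l,st,ce=cv2.connectedComponentsWithStats(m); i=1+st[1:,4].argmax()
    q=P[l==i];rc=cv2.minAreaRect((q[:,:2]*1000).astype(np.float32))
    print(n,st[i],np.nanmedian(q[:,2]),rc,cv2.boxPoints(rc).round(0).tolist())
    m2=(l==i).astype(np.uint8); cs,hh=cv2.findContours(m2,cv2.RETR_CCOMP,cv2.CHAIN_APPROX_NONE)
    for c,h in zip(cs,hh[0]):
        if h[3]>=0 and len(c)>15:
            mm=np.zeros_like(m);cv2.drawContours(mm,[c],-1,1,-1);e=P[(mm>0)]
            r2=cv2.minAreaRect((e[:,:2]*1000).astype(np.float32));print('  hole',np.round(np.nanmean(e,0),4),r2)
E
```

```text
table z 3.4175522008017545e-05
tin top 839 zmax 0.028 lo [0.387 0.23 ] hi [0.447 0.335] toprect [417. 282.] [ 60. 105.] 0
tin side 170 zmax 0.027 lo [0.384 0.231] hi [0.445 0.339] toprect [414. 286.] [107.  60.] 88
salt top 224 zmax 0.092 lo [0.392 0.117] hi [0.432 0.151] toprect [414. 136.] [33. 31.] 1
salt side 248 zmax 0.092 lo [0.39  0.113] hi [0.432 0.145] toprect [413. 130.] [33. 23.] 9
lemon top 363 zmax 0.053 lo [ 0.397 -0.014] hi [0.461 0.038] toprect [430.  11.] [55. 49.] 46
lemon side 100 zmax 0.052 lo [ 0.406 -0.013] hi [0.459 0.026] toprect [433.   5.] [50. 33.] 13
honey top 496 zmax 0.114 lo [ 0.381 -0.154] hi [ 0.442 -0.095] toprect [ 411. -125.] [56. 55.] 2
honey side 717 zmax 0.112 lo [ 0.378 -0.162] hi [ 0.441 -0.099] toprect [ 409. -129.] [55. 59.] 21
spice top 397 zmax 0.11 lo [ 0.396 -0.295] hi [ 0.442 -0.251] toprect [ 419. -273.] [42. 43.] 0
spice side 687 zmax 0.108 lo [ 0.394 -0.3  ] hi [ 0.44  -0.248] toprect [ 417. -276.] [45. 46.] 52
timer top 451 zmax 0.053 lo [ 0.33  -0.416] hi [ 0.391 -0.356] toprect [ 360. -386.] [51. 53.] 88
timer side 554 zmax 0.052 lo [ 0.329 -0.421] hi [ 0.389 -0.363] toprect [ 359. -390.] [54. 52.] 89
blue [ 128  138   74   61 1524] 0.01018606911796649 ((634.0823364257812, 211.2373046875), (144.55625915527344, 189.641357421875), 10.810809135437012) [[545.0, 291.0], [581.0, 105.0], [723.0, 132.0], [687.0, 318.0]]
  hole [0.6437 0.1654 0.0067] ((643.9537963867188, 164.9098663330078), (73.83500671386719, 73.96664428710938), 48.15500259399414)
  hole [0.6267 0.2565 0.0066] ((626.4090576171875, 256.18890380859375), (133.94676208496094, 94.46353912353516), 10.71834659576416)
yellow [ 231  156   68   51 1832] 0.009802039030427423 ((633.7113647460938, -80.63529968261719), (154.36688232421875, 165.48570251464844), 26.26417350769043) [[528.0, -41.0], [601.0, -189.0], [740.0, -121.0], [666.0, 28.0]]
  hole [ 0.6012 -0.0198  0.0064] ((nan, nan), (0.0, 0.0), 0.0)
```

```bash
cat >> h.py <<'E'
def plan(x,y,z,psi=None):
    s=robot.get_state(); M=R.from_rotvec(s['tcp_rot']).as_matrix(); p=np.array(s['ee_pos'])
    cur=np.degrees(np.arctan2(M[1,0],M[0,0])); d=M.T@(np.array([x,y,z])-p)/.15
    sp=0 if psi is None else -(((psi-cur+180)%360)-180)/90
    print('pos',p.round(4),'psi',round(cur,1),'j6',round(s['joint_positions'][5],2),'clk',round(s['clock'],2),'w',round(s['gripper_width'],3),'DELTA',d.round(3),'spin',round(sp,3))
E
python3 - <<'E'
from h import *
D={n:np.load(n+'0.npz') for n in('top','side')}
for t in D:
    P=D[t]['P'];im=D[t]['img'];hsv=cv2.cvtColor(im,cv2.COLOR_RGB2HSV)
    # lemon
    m=(np.abs(P[...,0]-.43)<.06)&(np.abs(P[...,1]-.01)<.06)&(P[...,2]>.006)
    q=P[m][:,:2]; c=q.mean(0); w,V=np.linalg.eigh(np.cov(q.T)); print(t,'lemon',c,np.sqrt(w)*4,'yaw',np.degrees(np.arctan2(V[1,1],V[0,1])))
    a=V[:,1];e=q@V;print('  ctr by extents',V@((e.max(0)+e.min(0))/2),np.ptp(e,axis=0))
    g=(hsv[...,1]<90)&(np.abs(P[...,2]-.005)<.006)&(np.abs(P[...,0]-.61)<.2)&(hsv[...,2]<165)
    k,l,st,ce=cv2.connectedComponentsWithStats(g.astype(np.uint8))
    for i in range(1,k):
        if st[i,4]>150:
            q=P[l==i];r=cv2.minAreaRect((q[:,:2]*1000).astype(np.float32));print('  grey',st[i],q.mean(0).round(4),np.round(r[0]),np.round(r[1]),round(r[2],1))
plan(.43,.011,.12,0)
E
```

```text
top lemon [0.43024906 0.00969926] [0.05054791 0.0656907 ] yaw -164.61163514809903
  ctr by extents [0.43004263 0.00748033] [0.05723962 0.06778603]
  grey [ 98 108  10 141 303] [0.6126 0.3877 0.0045] [610. 386.] [399.   9.] 0.1
  grey [120 108  30  19 265] [0.7814 0.3022 0.0018] [783. 306.] [83. 53.] 89.7
  grey [154 109  31  19 236] [0.7785 0.2017 0.0017] [782. 206.] [54. 88.] 0.0
  grey [199 108  29  22 246] [0.7853 0.0785 0.0016] [779.  79.] [60. 82.] 0.1
  grey [234 109  39  15 307] [ 0.791  -0.0325  0.0009] [789. -36.] [ 42. 109.] 1.7
  grey [ 323  109   80  141 1529] [ 0.6285 -0.2987  0.0021] [ 621. -336.] [203. 413.] 81.3
  grey [ 407  109   76  141 1392] [ 0.6149 -0.6189  0.0018] [ 615. -591.] [402. 185.] 4.9
  grey [ 132  149   35   45 1188] [0.6268 0.2564 0.0059] [628. 257.] [122.  82.] 10.5
  grey [171 155  22  22 387] [0.6434 0.1655 0.0057] [642. 165.] [61. 61.] 2.1
  grey [236 167  22  28 606] [ 0.6001 -0.0195  0.0055] [600. -19.] [77. 59.] 0.3
  grey [267 167  30  29 679] [ 0.6    -0.1171  0.0053] [ 600. -118.] [80. 82.] 0.5
side lemon [0.43993728 0.0039892 ] [0.03069242
[... 172 characters left out ...]
5.] 88.8
  grey [245 147  35  12 276] [0.6236 0.2573 0.0052] [624. 258.] [120.  77.] 8.5
  grey [255 188  27  11 251] [ 0.5984 -0.0196  0.0052] [599. -21.] [68. 81.] 89.6
  grey [260 203  28  16 354] [ 0.5982 -0.117   0.0053] [ 598. -116.] [83. 83.] 71.9
  grey [248 238 121  19 264] [ 0.7188 -0.2851  0.0019] [ 662. -271.] [ 74. 314.] 76.8
  grey [351 255  36  33 193] [ 0.7952 -0.3858  0.0015] [ 796. -386.] [ 28. 123.] 20.7
  grey [322 316  84  68 610] [ 0.7109 -0.6233  0.0016] [ 706. -619.] [246.  49.] 30.6
  grey [221 331  83  53 551] [ 0.4602 -0.6032  0.0019] [ 466. -604.] [ 46. 197.] 46.4
pos [ 0.2239 -0.556   0.2219] psi 21.9 j6 -0.12 clk 0.1 w 1.0 DELTA [ 2.686 -2.992  0.685] spin 0.244
```

Request:
jog_arm([
  {"hand": 1, "delta_pos": [0.9, -1, 0], "spin": 0},
  {"hand": 1, "delta_pos": [0.9, -1, 0], "spin": 0},
  {"hand": 1, "delta_pos": [0.9, -1, 0], "spin": 0},
  {"hand": 1, "delta_pos": [0.9, -1, 0], "spin": 0},
  {"hand": 1, "delta_pos": [0.9, -1, 0], "spin": 0},
  {"hand": 1, "delta_pos": [0.9, -1, 0], "spin": 0},
])

```text
clock: 0.6
ee_pos: [0.2936, -0.36, 0.2219]
tcp_rot: [-3.078, -0.601, -0.0]
force: [-0.1, 0.9, -1.9]
gripper_width: 0.998
grip_force: 0.0
```

Request:
jog_arm([
  {"hand": 1, "delta_pos": [0.9, -1, 0], "spin": 0},
  {"hand": 1, "delta_pos": [0.9, -1, 0], "spin": 0},
  {"hand": 1, "delta_pos": [0.9, -1, 0], "spin": 0},
  {"hand": 1, "delta_pos": [0.9, -1, 0], "spin": 0},
  {"hand": 1, "delta_pos": [0.9, -1, 0], "spin": 0},
  {"hand": 1, "delta_pos": [0.9, -1, 0], "spin": 0},
])

```text
clock: 1.1
ee_pos: [0.363, -0.1723, 0.2224]
tcp_rot: [-3.08, -0.604, -0.001]
force: [0.2, -0.7, 0.1]
gripper_width: 1.001
grip_force: 0.0
```

Request:
jog_arm([
  {"hand": 1, "delta_pos": [0.88, -0.98, 0], "spin": 0.072},
  {"hand": 1, "delta_pos": [0.88, -0.98, 0], "spin": 0.072},
  {"hand": 1, "delta_pos": [0.88, -0.98, 0], "spin": 0.072},
  {"hand": 1, "delta_pos": [0.88, -0.98, 0], "spin": 0.072},
  {"hand": 1, "delta_pos": [0.88, -0.98, 0], "spin": 0.072},
  {"hand": 1, "delta_pos": [0.88, -0.98, 0], "spin": 0.072},
  {"hand": 1, "delta_pos": [0.88, -0.98, 0], "spin": 0.072},
  {"hand": 1, "delta_pos": [0.88, -0.98, 0], "spin": 0.072},
])

```text
clock: 1.77
ee_pos: [0.43, 0.0073, 0.2224]
tcp_rot: [3.112, 0.424, -0.001]
force: [-0.1, 0.2, -0.1]
gripper_width: 1.002
grip_force: 0.0
```

```bash
python3 - <<'E'
from h import *
plan(.43,.0095,.01,15.4)
c,P=cam('wrist'); save(c['img'],'w1.png')
m=(np.abs(P[...,0]-.43)<.05)&(np.abs(P[...,1]-.01)<.05)&(P[...,2]>.006)&(P[...,2]<.07)
q=P[m][:,:2]
if len(q)>20:
    w,V=np.linalg.eigh(np.cov(q.T));e=q@V;print(len(q),P[m][:,2].max(),V@((e.max(0)+e.min(0))/2),np.ptp(e,axis=0),np.degrees(np.arctan2(V[1,1],V[0,1])))
E
```

```text
pos [0.43   0.0073 0.2224] psi 15.5 j6 1.16 clk 1.77 w 1.002 DELTA [ 0.005 -0.015  1.416] spin 0.001
1737 0.05290283019755854 [0.43089923 0.01113535] [0.05162475 0.07048705] -164.63048403827315
```

View pics/w1.png

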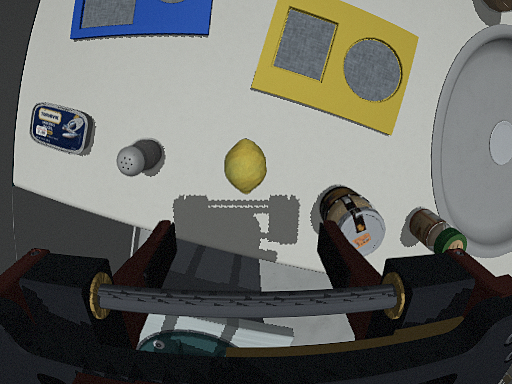

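The wrist view shows the lemon at (245,165), and its measured size matches the one given. The honey jar is at (355,220). I'm going down on the lemon.

Request:
jog_arm([
  {"hand": 1, "delta_pos": [0.013, -0.022, 0.25], "spin": 0.04},
  {"hand": 1, "delta_pos": [0.013, -0.022, 0.5], "spin": 0.04},
  {"hand": 1, "delta_pos": [0.013, -0.022, 0.75], "spin": 0.04},
  {"hand": 1, "delta_pos": [0.013, -0.022, 1.0], "spin": 0.04},
  {"hand": 1, "delta_pos": [0.013, -0.022, 1.0], "spin": 0.04},
])

```text
clock: 2.23
ee_pos: [0.426, 0.0106, 0.0676]
tcp_rot: [-3.123, -0.319, 0.017]
force: [-1.5, 0.4, -0.1]
gripper_width: 1.002
grip_force: 0.0
```

Request:
jog_arm([
  {"hand": 1, "delta_pos": [0, 0, 0.2], "spin": 0},
  {"hand": 1, "delta_pos": [0, 0, 0.4], "spin": 0},
  {"hand": 1, "delta_pos": [0, 0, 0.4], "spin": 0},
  {"hand": 1, "delta_pos": [0, 0, 0.4], "spin": 0},
  {"hand": -1, "delta_pos": [0, 0, 0.4], "spin": 0},
  {"hand": -1, "delta_pos": [0, 0, 0.4], "spin": 0},
  {"hand": -1, "delta_pos": [0, 0, 0.4], "spin": 0},
  {"hand": -1, "delta_pos": [0, 0, 0.4], "spin": 0},
])

```text
clock: 2.9
ee_pos: [0.4321, 0.0118, 0.0141]
tcp_rot: [3.124, 0.324, 0.004]
force: [0.1, 0.2, 0.6]
gripper_width: 0.733
grip_force: 0.0
```

Request:
jog_arm([
  {"hand": -1, "delta_pos": [0, 0, 0], "spin": 0},
  {"hand": -1, "delta_pos": [0, 0, 0], "spin": 0},
  {"hand": -1, "delta_pos": [0, 0, 0], "spin": 0},
  {"hand": -1, "delta_pos": [0, 0, 0], "spin": 0},
  {"hand": -1, "delta_pos": [0, 0, 0], "spin": 0},
  {"hand": -1, "delta_pos": [0, 0, 0], "spin": 0},
])

```text
clock: 3.4
ee_pos: [0.4315, 0.012, 0.0133]
tcp_rot: [3.125, 0.325, 0.002]
force: [-1.8, 0.4, 9.9]
gripper_width: 0.575
grip_force: 30.0
```

Request:
jog_arm([
  {"hand": -1, "delta_pos": [0, 0, -0.15], "spin": 0},
  {"hand": -1, "delta_pos": [0, 0, -0.4], "spin": 0},
  {"hand": -1, "delta_pos": [0, 0, -0.65], "spin": 0},
  {"hand": -1, "delta_pos": [0, 0, -0.65], "spin": 0},
  {"hand": -1, "delta_pos": [0, 0, -0.65], "spin": 0},
])

```text
clock: 3.82
ee_pos: [0.4327, 0.0119, 0.1119]
tcp_rot: [3.124, 0.325, 0.008]
force: [-0.5, -0.3, -1.2]
gripper_width: 0.58
grip_force: 30.0
```

```bash
python3 - <<'E'
from h import *
plan(.6,-.0195,.11,-1.5)
E
```

```text
pos [0.4327 0.0119 0.1119] psi 11.9 j6 1.23 clk 3.82 w 0.58 DELTA [1.048 0.434 0.018] spin 0.149
```

Request:
jog_arm([
  {"hand": -1, "delta_pos": [0.25, 0.1, 0], "spin": 0.08},
  {"hand": -1, "delta_pos": [0.5, 0.2, 0], "spin": 0.149},
  {"hand": -1, "delta_pos": [0.75, 0.3, 0], "spin": 0.149},
  {"hand": -1, "delta_pos": [1.0, 0.43, 0], "spin": 0.149},
  {"hand": -1, "delta_pos": [1.0, 0.43, 0], "spin": 0.149},
  {"hand": -1, "delta_pos": [1.0, 0.43, 0], "spin": 0.149},
  {"hand": -1, "delta_pos": [1.0, 0.43, 0], "spin": 0.149},
])

```text
clock: 4.4
ee_pos: [0.5889, -0.02, 0.1077]
tcp_rot: [-3.14, 0.043, 0.008]
force: [-1.1, -0.3, -2.0]
gripper_width: 0.579
grip_force: 30.0
```

```bash
python3 - <<'E'
from h import *
plan(.6,-.0195,.0188,-1.5)
c,P=cam('wrist'); save(c['img'],'w2.png'); im=c['img'];hsv=cv2.cvtColor(im,cv2.COLOR_RGB2HSV)
g=(hsv[...,1]<90)&(np.abs(P[...,2]-.005)<.006)&(np.abs(P[...,0]-.6)<.2)&(hsv[...,2]<190)
k,l,st,ce=cv2.connectedComponentsWithStats(g.astype(np.uint8))
for i in range(1,k):
    if st[i,4]>300:
        q=P[l==i];r=cv2.minAreaRect((q[:,:2]*1000).astype(np.float32));print('  grey',st[i],q.mean(0).round(4),np.round(r[0]),np.round(r[1]),round(r[2],1))
E
```

```text
pos [ 0.5889 -0.02    0.1077] psi -1.6 j6 1.45 clk 4.4 w 0.579 DELTA [ 0.077 -0.005  0.593] spin -0.001
  grey [  10    0   55   43 1096] [0.7794 0.1992 0.001 ] [779. 203.] [40. 82.] 2.2
  grey [427   0  50  31 477] [ 0.7794 -0.2453  0.    ] [ 776. -245.] [35. 67.] 13.6
  grey [ 442    0   70  249 4016] [ 0.6719 -0.2712  0.002 ] [ 656. -283.] [ 85. 305.] 80.6
  grey [  0  20  16  52 338] [7.726e-01 2.513e-01 3.000e-04] [768. 248.] [64. 28.] 3.9
  grey [161  32  47  41 663] [7.119e-01 3.180e-02 2.000e-04] [714.  31.] [30. 45.] 20.1
  grey [   0  104   47  112 3325] [0.6229 0.2453 0.0057] [629. 254.] [120.  82.] 9.7
  grey [  42  111   49   61 2330] [0.6452 0.164  0.0057] [645. 165.] [63. 64.] 20.7
  grey [ 308  131   81   85 5346] [ 0.602  -0.1156  0.0054] [ 601. -117.] [83. 83.] 40.8
  grey [ 213  132   70   81 4508] [ 0.6113 -0.0206  0.0055] [604. -20.] [62. 77.] 89.6
  grey [165 201  32  54 800] [0.5538 0.0526 0.    ] [550.  58.] [30. 60.] 53.1
  grey [195 317  29  19 306] [ 0.4158  0.0276 -0.    ] [416.  32.] [34. 31.] 85.7
  grey [225 316  83  18 505] [ 4.188e-01 -5.580e-02 -1.000e-04] [415. -37.] [99. 28.] 88.2
```

View pics/w2.png

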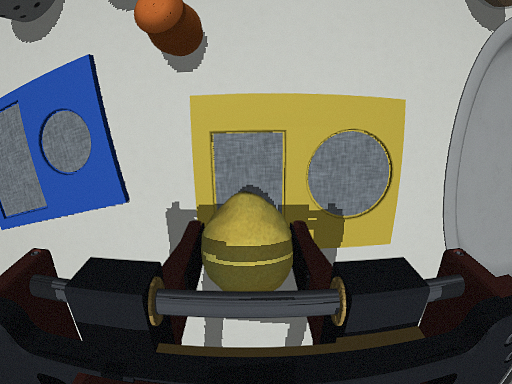

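The wrist view shows the lemon held, with the bay at (248,170) and the well at (349,172). The tray positions agree with the first measurement.

Request:
jog_arm([
  {"hand": -1, "delta_pos": [0.078, 0, 0.1], "spin": 0},
  {"hand": -1, "delta_pos": [0.078, 0, 0.25], "spin": 0},
  {"hand": -1, "delta_pos": [0.078, 0, 0.4], "spin": 0},
  {"hand": -1, "delta_pos": [0.078, 0, 0.5], "spin": 0},
  {"hand": -1, "delta_pos": [0.078, 0, 0.56], "spin": 0},
  {"hand": -1, "delta_pos": [0.078, 0, 0.585], "spin": 0},
  {"hand": -1, "delta_pos": [0.078, 0, 0.585], "spin": 0},
  {"hand": -1, "delta_pos": [0.078, 0, 0.585], "spin": 0},
])

```text
clock: 5.12
ee_pos: [0.6027, -0.0206, 0.0229]
tcp_rot: [-3.141, 0.042, -0.001]
force: [-0.9, 0.8, -0.8]
gripper_width: 0.577
grip_force: 30.0
```

Request:
jog_arm([
  {"hand": -1, "delta_pos": [0, 0, 0], "spin": 0},
  {"hand": 1, "delta_pos": [0, 0, 0], "spin": 0},
  {"hand": 1, "delta_pos": [0, 0, 0], "spin": 0},
  {"hand": 1, "delta_pos": [0, 0, 0], "spin": 0},
  {"hand": 1, "delta_pos": [0, 0, 0], "spin": 0},
  {"hand": 1, "delta_pos": [0, 0, 0], "spin": 0},
  {"hand": 1, "delta_pos": [0, 0, 0], "spin": 0},
])

```text
clock: 5.7
ee_pos: [0.6028, -0.0207, 0.0225]
tcp_rot: [-3.141, 0.043, -0.0]
force: [-1.1, 0.2, -0.1]
gripper_width: 0.981
grip_force: 0.0
```

Request:
jog_arm([
  {"hand": 1, "delta_pos": [0, 0, -0.2], "spin": 0},
  {"hand": 1, "delta_pos": [0, 0, -0.5], "spin": 0},
  {"hand": 1, "delta_pos": [0, 0, -0.75], "spin": 0},
  {"hand": 1, "delta_pos": [0, 0, -1], "spin": 0},
  {"hand": 1, "delta_pos": [-0.3, 0.2, -1], "spin": 0},
  {"hand": 1, "delta_pos": [-0.6, 0.4, -1], "spin": 0},
  {"hand": 1, "delta_pos": [-0.8, 0.6, -1], "spin": 0},
  {"hand": 1, "delta_pos": [-1, 0.7, -1], "spin": 0},
])

```text
clock: 6.37
ee_pos: [0.4635, -0.114, 0.1728]
tcp_rot: [3.14, -0.041, 0.002]
force: [-0.9, -2.3, 0.7]
gripper_width: 1.004
grip_force: 0.0
```

Request:
jog_arm([
  {"hand": 1, "delta_pos": [-0.2, 0, -0.4], "spin": -0.55},
  {"hand": 1, "delta_pos": [-0.2, 0, -0.4], "spin": -0.55},
  {"hand": 1, "delta_pos": [-0.2, 0, -0.4], "spin": -0.55},
  {"hand": 1, "delta_pos": [-0.2, 0, -0.4], "spin": -0.55},
  {"hand": 1, "delta_pos": [-0.2, 0, -0.4], "spin": -0.55},
  {"hand": 1, "delta_pos": [-0.2, 0, -0.4], "spin": -0.55},
  {"hand": 1, "delta_pos": [-0.2, 0, -0.4], "spin": -0.55},
  {"hand": 1, "delta_pos": [-0.2, 0, -0.4], "spin": -0.55},
])

```text
clock: 7.03
ee_pos: [0.4341, -0.1121, 0.2325]
tcp_rot: [-2.868, -1.282, -0.0]
force: [0.3, 0.0, 0.6]
gripper_width: 1.003
grip_force: 0.0
```

```bash
cat >> h.py <<'E'
def tops(P,x,y,zlo,r=.06,zhi=.14):
    m=(np.hypot(P[...,0]-x,P[...,1]-y)<r)&(P[...,2]>zlo)&(P[...,2]<zhi); q=P[m]
    c,rad=cv2.minEnclosingCircle((q[:,:2]*1000).astype(np.float32)); rc=cv2.minAreaRect((q[:,:2]*1000).astype(np.float32))
    print(len(q),'z95',np.percentile(q[:,2],95).round(4),'mean',q[:,:2].mean(0).round(4),'circ',np.round(c,1),round(rad,1),'rect',np.round(rc[0],1),np.round(rc[1],1),round(rc[2],1))
E
python3 - <<'E'
from h import *
plan(.411,-.125,.05)
c,P=cam('wrist'); save(c['img'],'w3.png')
tops(P,.411,-.125,.1); tops(P,.411,-.125,.01)
print('lemon');tops(P,.6,-.02,.015,.05)
c,P=cam('top'); print('top');tops(P,.411,-.125,.1);tops(P,.6,-.02,.015,.045)
E
```

```text
pos [ 0.4341 -0.1121  0.2325] psi 48.2 j6 0.32 clk 7.03 w 1.003 DELTA [-0.167 -0.057  1.216] spin 0
2311 z95 0.1102 mean [ 0.4132 -0.1242] circ [ 411.6 -125.5] 29.0 rect [ 412.  -125.3] [56.1 56.3] 9.6
3090 z95 0.11 mean [ 0.417  -0.1204] circ [ 411.8 -125.6] 31.8 rect [ 413.5 -123.8] [58.6 59. ] 1.3
lemon
1665 z95 0.0556 mean [ 0.5969 -0.021 ] circ [601.6 -16.8] 35.3 rect [601.3 -20.4] [54.9 57. ] 51.9
topTraceback (most recent call last):
  File "<stdin>", line 6, in <module>
  File "h.py", line 25, in tops
    print(len(q),'z95',np.percentile(q[:,2],95).round(4),'mean',q[:,:2].mean(0).round(4),'circ',np.round(c,1),round(rad,1),'rect',np.round(rc[0],1),np.round(rc[1],1),round(rc[2],1))
                       ~~~~~~~~~~~~~^^^^^^^^^^^
    return _quantile_unchecked(
        a, q, axis, out, overwrite_input, method, keepdims, weights)
    return _ureduce(a,
                    func=_quantile_ureduce_func,
    ...<5 lines>...
                    overwrite_input=overwrite_input,
                    method=method)
    r = func(a, **kwargs)
    result = _quantile(arr,
                       quantiles=q,
    ...<2 lines>...
                       out=out,
                       weights=wgt)
    slices_having_nans = np.isnan(arr[-1, ...])
                                  ~~~^^^^^^^^^
IndexError: index -1 is out of bounds for axis 0 with size 0
```

View pics/w3.png

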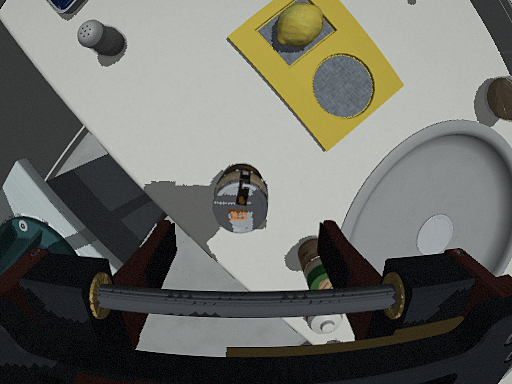

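The lemon rests in its bay at (299,25), its top at z 0.056 as expected. The honey jar is at (240,198). Next I grasp the jar.

Request:
jog_arm([
  {"hand": 1, "delta_pos": [-0.166, -0.051, 0], "spin": 0},
  {"hand": 1, "delta_pos": [-0.166, -0.051, 0], "spin": 0},
  {"hand": 1, "delta_pos": [-0.166, -0.051, 0.2], "spin": 0},
  {"hand": 1, "delta_pos": [-0.166, -0.051, 0.45], "spin": 0},
  {"hand": 1, "delta_pos": [-0.166, -0.051, 0.7], "spin": 0},
  {"hand": 1, "delta_pos": [-0.166, -0.051, 0.9], "spin": 0},
  {"hand": 1, "delta_pos": [-0.166, -0.051, 1.0], "spin": 0},
  {"hand": 1, "delta_pos": [-0.166, -0.051, 1.0], "spin": 0},
])

```text
clock: 7.8
ee_pos: [0.4097, -0.1242, 0.0795]
tcp_rot: [-2.868, -1.27, 0.006]
force: [0.4, 0.5, -0.1]
gripper_width: 1.001
grip_force: 0.0
```

Request:
jog_arm([
  {"hand": 1, "delta_pos": [0, 0, 0.1], "spin": 0},
  {"hand": 1, "delta_pos": [0, 0, 0.2], "spin": 0},
  {"hand": 1, "delta_pos": [0, 0, 0.2], "spin": 0},
  {"hand": 1, "delta_pos": [0, 0, 0.2], "spin": 0},
  {"hand": -1, "delta_pos": [0, 0, 0.2], "spin": 0},
  {"hand": -1, "delta_pos": [0, 0, 0.2], "spin": 0},
  {"hand": -1, "delta_pos": [0, 0, 0.2], "spin": 0},
  {"hand": -1, "delta_pos": [0, 0, 0.2], "spin": 0},
])

```text
clock: 8.47
ee_pos: [0.4125, -0.1257, 0.0531]
tcp_rot: [2.87, 1.276, 0.002]
force: [-0.2, -0.5, 0.6]
gripper_width: 0.74
grip_force: 0.0
```

Request:
jog_arm([
  {"hand": -1, "delta_pos": [0, 0, 0], "spin": 0},
  {"hand": -1, "delta_pos": [0, 0, 0], "spin": 0},
  {"hand": -1, "delta_pos": [0, 0, 0], "spin": 0},
  {"hand": -1, "delta_pos": [0, 0, 0], "spin": 0},
  {"hand": -1, "delta_pos": [0, 0, 0], "spin": 0},
  {"hand": -1, "delta_pos": [0, 0, 0], "spin": 0},
])

```text
clock: 8.97
ee_pos: [0.4125, -0.1257, 0.0531]
tcp_rot: [2.87, 1.276, 0.001]
force: [0.2, 0.2, 7.2]
gripper_width: 0.708
grip_force: 30.0
```

Request:
jog_arm([
  {"hand": -1, "delta_pos": [0, 0, -0.1], "spin": 0},
  {"hand": -1, "delta_pos": [0, 0, -0.25], "spin": 0},
  {"hand": -1, "delta_pos": [0, 0, -0.4], "spin": 0},
  {"hand": -1, "delta_pos": [0, 0, -0.6], "spin": 0},
  {"hand": -1, "delta_pos": [0, 0, -0.6], "spin": 0},
  {"hand": -1, "delta_pos": [0, 0, -0.6], "spin": 0},
])

```text
clock: 9.47
ee_pos: [0.4127, -0.1258, 0.1431]
tcp_rot: [2.869, 1.276, 0.003]
force: [1.1, 0.4, -5.8]
gripper_width: 0.705
grip_force: 30.0
```

```bash
python3 - <<'E'
from h import *
plan(.601,-.117,.143)
E
```

```text
pos [ 0.4127 -0.1258  0.1431] psi 47.9 j6 0.28 clk 9.47 w 0.705 DELTA [0.885 0.893 0.004] spin 0
```

Request:
jog_arm([
  {"hand": -1, "delta_pos": [0.1, 0.1, 0], "spin": 0},
  {"hand": -1, "delta_pos": [0.25, 0.25, 0], "spin": 0},
  {"hand": -1, "delta_pos": [0.4, 0.4, 0], "spin": 0},
  {"hand": -1, "delta_pos": [0.55, 0.55, 0], "spin": 0},
  {"hand": -1, "delta_pos": [0.7, 0.7, 0], "spin": 0},
  {"hand": -1, "delta_pos": [0.82, 0.82, 0], "spin": 0},
  {"hand": -1, "delta_pos": [0.885, 0.893, 0], "spin": 0},
  {"hand": -1, "delta_pos": [0.885, 0.893, 0], "spin": 0},
])

```text
clock: 10.13
ee_pos: [0.6027, -0.1164, 0.1395]
tcp_rot: [-2.869, -1.277, 0.0]
force: [0.3, 0.6, -6.2]
gripper_width: 0.706
grip_force: 30.0
```

Request:
jog_arm([
  {"hand": -1, "delta_pos": [0, 0, 0], "spin": 0},
  {"hand": -1, "delta_pos": [0, 0, 0], "spin": 0},
  {"hand": -1, "delta_pos": [0, 0, 0], "spin": 0},
])

```text
clock: 10.38
ee_pos: [0.598, -0.1163, 0.141]
tcp_rot: [-2.869, -1.275, 0.004]
force: [-0.0, -0.4, -4.5]
gripper_width: 0.706
grip_force: 30.0
```

```bash
python3 - <<'E'
from h import *
plan(.601,-.117,.0585)
c,P=cam('top'); save(c['img'][100:280,100:340].repeat(2,0).repeat(2,1),'t2.png')
E
```

```text
pos [ 0.598  -0.1163  0.141 ] psi 47.9 j6 0.43 clk 10.38 w 0.706 DELTA [0.011 0.02  0.55 ] spin 0
```

View pics/t2.png

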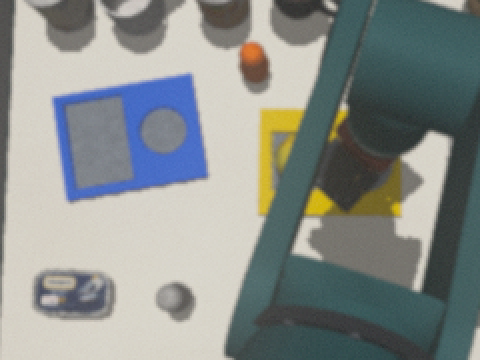

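The arm hides the yellow tray here; the tin and the salt stand unmoved. I'm lowering by the measured numbers.

Request:
jog_arm([
  {"hand": -1, "delta_pos": [0.01, 0.02, 0.1], "spin": 0},
  {"hand": -1, "delta_pos": [0.01, 0.02, 0.2], "spin": 0},
  {"hand": -1, "delta_pos": [0.01, 0.02, 0.3], "spin": 0},
  {"hand": -1, "delta_pos": [0.01, 0.02, 0.4], "spin": 0},
  {"hand": -1, "delta_pos": [0.01, 0.02, 0.48], "spin": 0},
  {"hand": -1, "delta_pos": [0.01, 0.02, 0.52], "spin": 0},
  {"hand": -1, "delta_pos": [0.01, 0.02, 0.54], "spin": 0},
  {"hand": -1, "delta_pos": [0.01, 0.02, 0.54], "spin": 0},
])

```text
clock: 11.1
ee_pos: [0.6031, -0.1175, 0.0611]
tcp_rot: [-2.87, -1.276, 0.001]
force: [0.2, 0.6, -4.8]
gripper_width: 0.709
grip_force: 30.0
```

Request:
jog_arm([
  {"hand": -1, "delta_pos": [0, 0, 0], "spin": 0},
  {"hand": -1, "delta_pos": [0, 0, 0], "spin": 0},
  {"hand": -1, "delta_pos": [0, 0, 0], "spin": 0},
  {"hand": -1, "delta_pos": [0, 0, 0], "spin": 0},
])

```text
clock: 11.43
ee_pos: [0.604, -0.1176, 0.0621]
tcp_rot: [2.87, 1.276, 0.001]
force: [1.1, -0.1, -5.5]
gripper_width: 0.709
grip_force: 30.0
```

Request:
jog_arm([
  {"hand": -1, "delta_pos": [0, 0, 0.01], "spin": 0},
  {"hand": -1, "delta_pos": [0, 0, 0.02], "spin": 0},
  {"hand": -1, "delta_pos": [0, 0, 0.025], "spin": 0},
  {"hand": -1, "delta_pos": [0, 0, 0.025], "spin": 0},
  {"hand": -1, "delta_pos": [0, 0, 0.025], "spin": 0},
])

```text
clock: 11.85
ee_pos: [0.6037, -0.1175, 0.0581]
tcp_rot: [2.87, 1.276, 0.001]
force: [-1.8, 0.6, 1.1]
gripper_width: 0.708
grip_force: 30.0
```

Request:
jog_arm([
  {"hand": 1, "delta_pos": [0, 0, 0], "spin": 0},
  {"hand": 1, "delta_pos": [0, 0, 0], "spin": 0},
  {"hand": 1, "delta_pos": [0, 0, 0], "spin": 0},
  {"hand": 1, "delta_pos": [0, 0, 0], "spin": 0},
  {"hand": 1, "delta_pos": [0, 0, 0], "spin": 0},
  {"hand": 1, "delta_pos": [0, 0, -0.2], "spin": 0},
  {"hand": 1, "delta_pos": [0, 0, -0.4], "spin": 0},
  {"hand": 1, "delta_pos": [0, 0, -0.65], "spin": 0},
])

```text
clock: 12.52
ee_pos: [0.602, -0.1171, 0.1544]
tcp_rot: [-2.868, -1.275, 0.005]
force: [1.6, -0.6, -0.4]
gripper_width: 1.004
grip_force: 0.0
```

Request:
jog_arm([
  {"hand": 1, "delta_pos": [0, 0, -0.3], "spin": 0},
  {"hand": 1, "delta_pos": [0.1, -0.25, -0.5], "spin": 0},
  {"hand": 1, "delta_pos": [0.2, -0.5, -0.5], "spin": 0},
  {"hand": 1, "delta_pos": [0.3, -0.75, -0.5], "spin": 0},
  {"hand": 1, "delta_pos": [0.38, -0.9, -0.5], "spin": 0},
  {"hand": 1, "delta_pos": [0.38, -0.9, -0.5], "spin": 0},
])

```text
clock: 13.02
ee_pos: [0.5384, 0.0199, 0.2306]
tcp_rot: [-2.866, -1.28, 0.001]
force: [-0.1, 1.3, 0.4]
gripper_width: 0.996
grip_force: 0.0
```

Request:
jog_arm([
  {"hand": 1, "delta_pos": [0.38, -0.9, 0], "spin": 0},
  {"hand": 1, "delta_pos": [0.38, -0.9, 0], "spin": 0},
  {"hand": 1, "delta_pos": [0.38, -0.9, 0], "spin": 0},
  {"hand": 1, "delta_pos": [0.38, -0.9, 0], "spin": 0},
  {"hand": 1, "delta_pos": [0.38, -0.9, 0], "spin": 0},
])

```text
clock: 13.43
ee_pos: [0.4774, 0.151, 0.2301]
tcp_rot: [-2.867, -1.281, 0.001]
force: [0.5, 0.5, 0.0]
gripper_width: 1.003
grip_force: 0.0
```

Request:
jog_arm([
  {"hand": 1, "delta_pos": [0.38, -0.85, 0], "spin": -0.46},
  {"hand": 1, "delta_pos": [0.38, -0.85, 0], "spin": -0.46},
  {"hand": 1, "delta_pos": [0.38, -0.85, 0], "spin": -0.46},
  {"hand": 1, "delta_pos": [0.38, -0.85, 0], "spin": -0.46},
  {"hand": 1, "delta_pos": [0.38, -0.85, 0], "spin": -0.46},
  {"hand": 1, "delta_pos": [0.38, -0.85, 0], "spin": -0.46},
  {"hand": 1, "delta_pos": [0.38, -0.85, 0], "spin": -0.46},
  {"hand": 1, "delta_pos": [0.38, -0.85, 0], "spin": -0.46},
])

```text
clock: 14.1
ee_pos: [0.4238, 0.2752, 0.2301]
tcp_rot: [2.238, 2.204, 0.0]
force: [0.6, 0.0, -0.3]
gripper_width: 1.002
grip_force: 0.0
```

```bash
python3 - <<'E'
from h import *
c,P=cam('wrist'); save(c['img'],'w4.png')
plan(.417,.282,.008,90)
tops(P,.416,.283,.01,.075,.035)
tops(P,.416,.283,.018,.075,.035)
c,P=cam('top'); print('jar');tops(P,.6,-.117,.1); print('lemon');tops(P,.6,-.02,.015,.045)
E
```

```text
pos [0.4237 0.2751 0.2302] psi 89.1 j6 0.45 clk 14.15 w 1.0 DELTA [ 0.046 -0.046  1.481] spin -0.01
3770 z95 0.0238 mean [0.4181 0.2829] circ [418.1 281.7] 54.7 rect [418.  282.2] [104.3  63. ] 89.6
3770 z95 0.0238 mean [0.4181 0.2829] circ [418.1 281.7] 54.7 rect [418.  282.2] [104.3  63. ] 89.6
jar
414 z95 0.1162 mean [ 0.6004 -0.1176] circ [ 601.2 -118.2] 29.0 rect [ 600.4 -118.5] [55.3 56.4] 0.3
lemon
357 z95 0.0557 mean [ 0.5991 -0.0198] circ [600.4 -16.5] 33.8 rect [600.8 -19.6] [54.5 61.7] 61.3
```

View pics/w4.png

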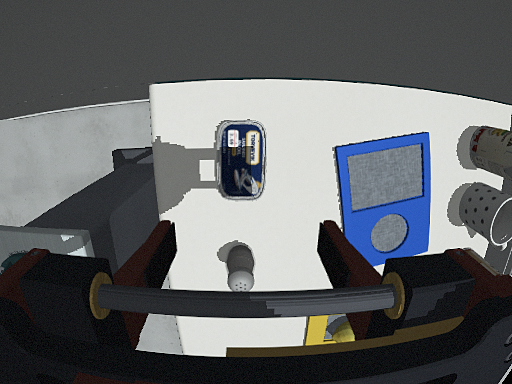

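The wrist view shows the tin at (241,161), the salt at (240,265) and the blue tray at (385,200). The jar and lemon are seated. Next I grasp the tin.

Request:
jog_arm([
  {"hand": 1, "delta_pos": [0.047, -0.038, 0.2], "spin": -0.01},
  {"hand": 1, "delta_pos": [0.047, -0.038, 0.45], "spin": -0.01},
  {"hand": 1, "delta_pos": [0.047, -0.038, 0.7], "spin": -0.01},
  {"hand": 1, "delta_pos": [0.047, -0.038, 0.9], "spin": -0.01},
  {"hand": 1, "delta_pos": [0.047, -0.038, 1.0], "spin": -0.01},
  {"hand": 1, "delta_pos": [0.047, -0.038, 1.0], "spin": -0.01},
  {"hand": 1, "delta_pos": [0.047, -0.038, 1.0], "spin": -0.01},
])

```text
clock: 14.78
ee_pos: [0.4173, 0.2822, 0.0798]
tcp_rot: [-2.218, -2.224, 0.003]
force: [0.4, -0.7, 0.4]
gripper_width: 0.996
grip_force: 0.0
```

```bash
python3 - <<'E'
from h import *
plan(.418,.2822,.008,90)
E
```

```text
pos [0.4173 0.2822 0.0798] psi 90.1 j6 0.46 clk 14.78 w 0.996 DELTA [0.    0.006 0.478] spin 0.001
```

Request:
jog_arm([
  {"hand": 1, "delta_pos": [0, 0.005, 0.15], "spin": 0},
  {"hand": 1, "delta_pos": [0, 0.005, 0.3], "spin": 0},
  {"hand": 1, "delta_pos": [0, 0.005, 0.42], "spin": 0},
  {"hand": 1, "delta_pos": [0, 0.005, 0.475], "spin": 0},
  {"hand": 1, "delta_pos": [0, 0.005, 0.475], "spin": 0},
  {"hand": 1, "delta_pos": [0, 0.005, 0.475], "spin": 0},
])

```text
clock: 15.28
ee_pos: [0.419, 0.2832, 0.0099]
tcp_rot: [2.217, 2.225, 0.002]
force: [0.1, -0.4, -0.9]
gripper_width: 0.998
grip_force: 0.0
```

Request:
jog_arm([
  {"hand": -1, "delta_pos": [0, 0, 0], "spin": 0},
  {"hand": -1, "delta_pos": [0, 0, 0], "spin": 0},
  {"hand": -1, "delta_pos": [0, 0, 0], "spin": 0},
  {"hand": -1, "delta_pos": [0, 0, 0], "spin": 0},
  {"hand": -1, "delta_pos": [0, 0, 0], "spin": 0},
  {"hand": -1, "delta_pos": [0, 0, 0], "spin": 0},
  {"hand": -1, "delta_pos": [0, 0, 0], "spin": 0},
  {"hand": -1, "delta_pos": [0, 0, 0], "spin": 0},
])

```text
clock: 15.95
ee_pos: [0.4182, 0.283, 0.0095]
tcp_rot: [2.217, 2.226, 0.001]
force: [-0.2, -0.4, 6.2]
gripper_width: 0.676
grip_force: 29.9
```

Request:
jog_arm([
  {"hand": -1, "delta_pos": [0, 0, -0.1], "spin": 0},
  {"hand": -1, "delta_pos": [0, 0, -0.25], "spin": 0},
  {"hand": -1, "delta_pos": [0, 0, -0.4], "spin": 0},
  {"hand": -1, "delta_pos": [0, 0, -0.5], "spin": 0},
  {"hand": -1, "delta_pos": [0, 0, -0.5], "spin": 0},
])

```text
clock: 16.37
ee_pos: [0.4199, 0.2838, 0.0865]
tcp_rot: [2.215, 2.225, 0.008]
force: [-0.2, -0.1, -1.3]
gripper_width: 0.682
grip_force: 29.9
```

```bash
python3 - <<'E'
from h import *
plan(.6275,.256,.085,10.7)
E
```

```text
pos [0.4199 0.2838 0.0865] psi 90.3 j6 0.45 clk 16.37 w 0.682 DELTA [-0.191  1.383  0.016] spin 0.884
```

Request:
jog_arm([
  {"hand": -1, "delta_pos": [-0.01, 0.1, 0], "spin": 0.075},
  {"hand": -1, "delta_pos": [-0.03, 0.22, 0], "spin": 0.15},
  {"hand": -1, "delta_pos": [-0.05, 0.35, 0], "spin": 0.225},
  {"hand": -1, "delta_pos": [-0.07, 0.48, 0], "spin": 0.3},
  {"hand": -1, "delta_pos": [-0.1, 0.62, 0], "spin": 0.375},
  {"hand": -1, "delta_pos": [-0.12, 0.76, 0], "spin": 0.45},
  {"hand": -1, "delta_pos": [-0.13, 0.9, 0], "spin": 0.525},
  {"hand": -1, "delta_pos": [-0.14, 1.0, 0], "spin": 0.6},
])

```text
clock: 17.03
ee_pos: [0.5695, 0.2619, 0.0823]
tcp_rot: [2.989, 0.968, -0.001]
force: [1.0, 0.8, -2.2]
gripper_width: 0.678
grip_force: 29.9
```

```bash
python3 - <<'E'
from h import *
plan(.6275,.256,.085,10.7)
E
```

```text
pos [0.5695 0.2619 0.0823] psi 35.9 j6 1.27 clk 17.03 w 0.678 DELTA [ 0.29   0.259 -0.018] spin 0.28
```

Request:
jog_arm([
  {"hand": -1, "delta_pos": [0.1, 0.1, 0], "spin": 0.08},
  {"hand": -1, "delta_pos": [0.2, 0.18, 0], "spin": 0.16},
  {"hand": -1, "delta_pos": [0.29, 0.26, 0], "spin": 0.24},
  {"hand": -1, "delta_pos": [0.29, 0.26, 0], "spin": 0.28},
  {"hand": -1, "delta_pos": [0.29, 0.26, 0], "spin": 0.28},
  {"hand": -1, "delta_pos": [0.29, 0.26, 0], "spin": 0.28},
  {"hand": -1, "delta_pos": [0.29, 0.26, 0], "spin": 0.28},
  {"hand": -1, "delta_pos": [0.29, 0.26, 0], "spin": 0.28},
])

```text
clock: 17.7
ee_pos: [0.6252, 0.2567, 0.0833]
tcp_rot: [3.127, 0.305, -0.002]
force: [-0.5, 0.2, -2.6]
gripper_width: 0.679
grip_force: 29.9
```

```bash
python3 - <<'E'
from h import *
plan(.6275,.256,.0155,10.7)
c,P=cam('wrist'); save(c['img'],'w5.png')
E
```

```text
pos [0.6252 0.2567 0.0833] psi 11.1 j6 1.66 clk 17.7 w 0.679 DELTA [0.015 0.008 0.452] spin 0.005
```

View pics/w5.png

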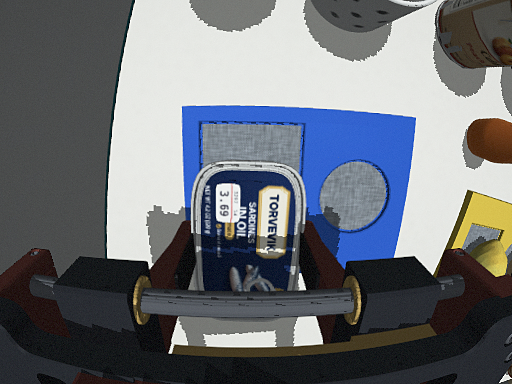

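The tin at (247,230) is squared up with the bay, whose centre column is about 252. I'm lowering it.

Request:
jog_arm([
  {"hand": -1, "delta_pos": [0.015, 0.008, 0.1], "spin": 0},
  {"hand": -1, "delta_pos": [0.015, 0.008, 0.2], "spin": 0},
  {"hand": -1, "delta_pos": [0.015, 0.008, 0.3], "spin": 0},
  {"hand": -1, "delta_pos": [0.015, 0.008, 0.38], "spin": 0},
  {"hand": -1, "delta_pos": [0.015, 0.008, 0.42], "spin": 0},
  {"hand": -1, "delta_pos": [0.015, 0.008, 0.44], "spin": 0},
  {"hand": -1, "delta_pos": [0.015, 0.008, 0.445], "spin": 0},
  {"hand": -1, "delta_pos": [0.015, 0.008, 0.445], "spin": 0},
])

```text
clock: 18.42
ee_pos: [0.6291, 0.2562, 0.0176]
tcp_rot: [-3.127, -0.303, -0.001]
force: [0.6, 0.3, -1.1]
gripper_width: 0.682
grip_force: 29.9
```

Request:
jog_arm([
  {"hand": -1, "delta_pos": [0, 0, 0], "spin": 0},
  {"hand": -1, "delta_pos": [0, 0, 0], "spin": 0},
  {"hand": -1, "delta_pos": [0, 0, 0], "spin": 0},
])

```text
clock: 18.67
ee_pos: [0.6293, 0.2561, 0.0179]
tcp_rot: [-3.127, -0.302, -0.002]
force: [-0.3, 0.4, -2.2]
gripper_width: 0.679
grip_force: 29.9
```

Request:
jog_arm([
  {"hand": -1, "delta_pos": [0, 0, 0.015], "spin": 0},
  {"hand": -1, "delta_pos": [0, 0, 0.02], "spin": 0},
  {"hand": -1, "delta_pos": [0, 0, 0.02], "spin": 0},
  {"hand": -1, "delta_pos": [0, 0, 0.02], "spin": 0},
])

```text
clock: 19.0
ee_pos: [0.629, 0.2561, 0.0146]
tcp_rot: [-3.127, -0.302, -0.001]
force: [-0.3, -0.1, 2.4]
gripper_width: 0.682
grip_force: 29.9
```

Request:
jog_arm([
  {"hand": 1, "delta_pos": [0, 0, 0], "spin": 0},
  {"hand": 1, "delta_pos": [0, 0, 0], "spin": 0},
  {"hand": 1, "delta_pos": [0, 0, 0], "spin": 0},
  {"hand": 1, "delta_pos": [0, 0, 0], "spin": 0},
  {"hand": 1, "delta_pos": [0, 0, 0], "spin": 0},
  {"hand": 1, "delta_pos": [0, 0, -0.2], "spin": 0},
  {"hand": 1, "delta_pos": [0, 0, -0.45], "spin": 0},
  {"hand": 1, "delta_pos": [0, 0, -0.7], "spin": 0},
])

```text
clock: 19.67
ee_pos: [0.6276, 0.2556, 0.1191]
tcp_rot: [3.127, 0.302, -0.005]
force: [0.3, 0.4, 0.3]
gripper_width: 1.001
grip_force: 0.0
```

Request:
jog_arm([
  {"hand": 1, "delta_pos": [-0.1, 0, -0.25], "spin": 0},
  {"hand": 1, "delta_pos": [-0.3, 0.1, -0.5], "spin": 0},
  {"hand": 1, "delta_pos": [-0.5, 0.2, -0.7], "spin": 0},
  {"hand": 1, "delta_pos": [-0.75, 0.26, -0.7], "spin": 0},
  {"hand": 1, "delta_pos": [-0.75, 0.26, -0.7], "spin": 0},
])

```text
clock: 20.08
ee_pos: [0.5209, 0.1941, 0.2263]
tcp_rot: [3.126, 0.302, -0.002]
force: [-1.1, -1.2, -0.9]
gripper_width: 1.002
grip_force: 0.0
```

Request:
jog_arm([
  {"hand": 1, "delta_pos": [-0.2, 0.1, 0], "spin": 0},
  {"hand": 1, "delta_pos": [-0.45, 0.2, 0], "spin": 0},
  {"hand": 1, "delta_pos": [-0.7, 0.26, 0], "spin": 0},
  {"hand": 1, "delta_pos": [-0.75, 0.26, 0], "spin": 0},
  {"hand": 1, "delta_pos": [-0.75, 0.26, 0], "spin": 0},
  {"hand": 1, "delta_pos": [-0.75, 0.26, 0], "spin": 0},
  {"hand": 1, "delta_pos": [-0.75, 0.26, 0], "spin": 0},
])

```text
clock: 20.67
ee_pos: [0.425, 0.1369, 0.2246]
tcp_rot: [-3.127, -0.302, -0.004]
force: [-0.4, 0.5, 0.0]
gripper_width: 1.002
grip_force: 0.0
```

```bash
python3 - <<'E'
from h import *
c,P=cam('wrist'); save(c['img'],'w6.png')
tops(P,.413,.135,.075,.05);tops(P,.413,.135,.03,.05);tops(P,.413,.135,.01,.05)
print('tin');tops(P,.6275,.256,.02,.075,.04)
m=(np.hypot(P[...,0]-.6275,P[...,1]-.256)<.06)&(P[...,2]>.02)&(P[...,2]<.04);q=P[m]
A=np.c_[q[:,:2],np.ones(len(q))];print(np.linalg.lstsq(A,q[:,2],rcond=None)[0],np.median(q[:,2]))
plan(.413,.135,.03)
E
```

```text
766 z95 0.089 mean [0.4169 0.1394] circ [414.7 139. ] 17.2 rect [414.7 138.8] [33.8 33.2] 56.3
1161 z95 0.0888 mean [0.4203 0.14  ] circ [413.6 138.8] 21.4 rect [416.4 138.4] [41.8 36.5] 71.6
1186 z95 0.0888 mean [0.4205 0.14  ] circ [414.  138.9] 21.5 rect [416.4 138.4] [41.8 36.5] 71.6
tin
1581 z95 0.0289 mean [0.599  0.2529] circ [603.6 254.1] 35.3 rect [597.8 253. ] [45.9 63.6] 6.3
[-0.01088182 -0.00038596  0.03328911] 0.02655694410608489
pos [0.425  0.137  0.2245] psi 11.1 j6 1.53 clk 20.72 w 1.0 DELTA [-0.083 -0.002  1.296] spin 0
```

View pics/w6.png

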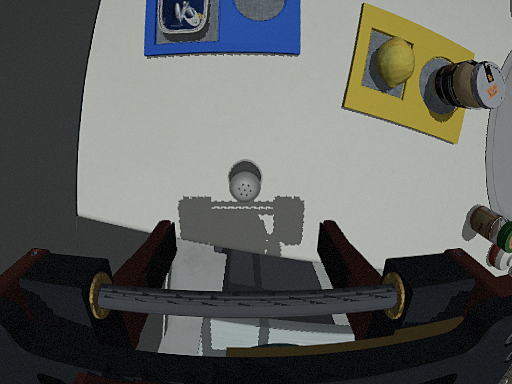

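The wrist view shows the salt at (245,185), the tin in the blue bay, and the lemon and jar in place. Next I grasp the salt.

Request:
jog_arm([
  {"hand": 1, "delta_pos": [-0.071, -0.02, 0.1], "spin": 0},
  {"hand": 1, "delta_pos": [-0.071, -0.02, 0.3], "spin": 0},
  {"hand": 1, "delta_pos": [-0.071, -0.02, 0.5], "spin": 0},
  {"hand": 1, "delta_pos": [-0.071, -0.02, 0.7], "spin": 0},
  {"hand": 1, "delta_pos": [-0.071, -0.02, 0.9], "spin": 0},
  {"hand": 1, "delta_pos": [-0.071, -0.02, 1.0], "spin": 0},
  {"hand": 1, "delta_pos": [-0.071, -0.02, 1.0], "spin": 0},
])

```text
clock: 21.3
ee_pos: [0.4108, 0.1373, 0.071]
tcp_rot: [3.127, 0.303, -0.009]
force: [-0.5, -1.0, -0.4]
gripper_width: 1.002
grip_force: 0.0
```

Request:
jog_arm([
  {"hand": 1, "delta_pos": [0, 0, 0.1], "spin": 0},
  {"hand": 1, "delta_pos": [0, 0, 0.2], "spin": 0},
  {"hand": 1, "delta_pos": [0, 0, 0.28], "spin": 0},
  {"hand": 1, "delta_pos": [0, 0, 0.28], "spin": 0},
  {"hand": 1, "delta_pos": [0, 0, 0.28], "spin": 0},
  {"hand": -1, "delta_pos": [0, 0, 0.28], "spin": 0},
  {"hand": -1, "delta_pos": [0, 0, 0.28], "spin": 0},
  {"hand": -1, "delta_pos": [0, 0, 0.28], "spin": 0},
])

```text
clock: 21.97
ee_pos: [0.4128, 0.1374, 0.033]
tcp_rot: [-3.127, -0.302, -0.003]
force: [0.6, -0.2, -0.5]
gripper_width: 0.809
grip_force: 0.0
```

Request:
jog_arm([
  {"hand": -1, "delta_pos": [0, 0, 0], "spin": 0},
  {"hand": -1, "delta_pos": [0, 0, 0], "spin": 0},
  {"hand": -1, "delta_pos": [0, 0, 0], "spin": 0},
  {"hand": -1, "delta_pos": [0, 0, 0], "spin": 0},
  {"hand": -1, "delta_pos": [0, 0, 0], "spin": 0},
  {"hand": -1, "delta_pos": [0, 0, 0], "spin": 0},
  {"hand": -1, "delta_pos": [0, 0, 0], "spin": 0},
  {"hand": -1, "delta_pos": [0, 0, 0], "spin": 0},
])

```text
clock: 22.63
ee_pos: [0.4119, 0.1372, 0.0322]
tcp_rot: [-3.127, -0.302, 0.0]
force: [-0.0, -0.4, 0.1]
gripper_width: 0.456
grip_force: 29.9
```

Request:
jog_arm([
  {"hand": -1, "delta_pos": [0, 0, -0.1], "spin": 0},
  {"hand": -1, "delta_pos": [0, 0, -0.25], "spin": 0},
  {"hand": -1, "delta_pos": [0, 0, -0.4], "spin": 0},
  {"hand": -1, "delta_pos": [0, 0, -0.5], "spin": 0},
  {"hand": -1, "delta_pos": [0, 0, -0.5], "spin": 0},
  {"hand": -1, "delta_pos": [0, 0, -0.5], "spin": 0},
])

```text
clock: 23.13
ee_pos: [0.4124, 0.1374, 0.1075]
tcp_rot: [-3.127, -0.302, -0.003]
force: [0.8, -0.3, -1.5]
gripper_width: 0.454
grip_force: 29.8
```

```bash
python3 - <<'E'
from h import *
plan(.6445,.165,.107)
c,P=cam('side'); im=c['img'];save(im[120:220,150:320].repeat(4,0).repeat(4,1),'s2.png')
E
```

```text
pos [0.4124 0.1374 0.1075] psi 11.0 j6 1.54 clk 23.13 w 0.454 DELTA [1.554 0.116 0.006] spin 0
```

View pics/s2.png

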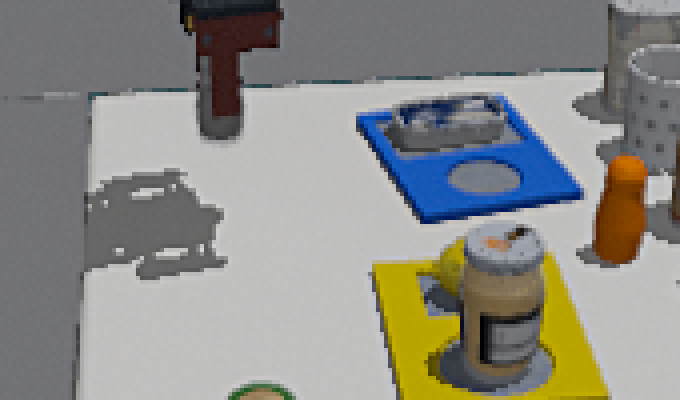

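The shaker hangs upright in the fingers at about (220,100) in the crop, waisted at the grip. The tin and jar are seated. I'm moving to the well.

Request:
jog_arm([
  {"hand": -1, "delta_pos": [0.1, 0, 0], "spin": 0},
  {"hand": -1, "delta_pos": [0.25, 0.02, 0], "spin": 0},
  {"hand": -1, "delta_pos": [0.42, 0.04, 0], "spin": 0},
  {"hand": -1, "delta_pos": [0.6, 0.05, 0], "spin": 0},
  {"hand": -1, "delta_pos": [0.75, 0.06, 0], "spin": 0},
  {"hand": -1, "delta_pos": [0.8, 0.06, 0], "spin": 0},
])

```text
clock: 23.68
ee_pos: [0.5344, 0.1516, 0.1056]
tcp_rot: [-3.127, -0.302, -0.001]
force: [0.7, -0.4, -1.4]
gripper_width: 0.453
grip_force: 29.8
```

Request:
jog_arm([
  {"hand": -1, "delta_pos": [0.15, 0, 0], "spin": 0},
  {"hand": -1, "delta_pos": [0.35, 0.02, 0], "spin": 0},
  {"hand": -1, "delta_pos": [0.55, 0.04, 0], "spin": 0},
  {"hand": -1, "delta_pos": [0.7, 0.055, 0], "spin": 0},
  {"hand": -1, "delta_pos": [0.755, 0.055, 0], "spin": 0},
  {"hand": -1, "delta_pos": [0.755, 0.055, 0], "spin": 0},
  {"hand": -1, "delta_pos": [0.755, 0.055, 0], "spin": 0},
  {"hand": -1, "delta_pos": [0.755, 0.055, 0], "spin": 0},
])

```text
clock: 24.35
ee_pos: [0.6413, 0.1648, 0.1062]
tcp_rot: [3.127, 0.303, -0.006]
force: [0.7, 0.9, -1.8]
gripper_width: 0.456
grip_force: 29.8
```

```bash
python3 - <<'E'
from h import *
plan(.644,.165,.0375)
c,P=cam('wrist'); save(c['img'],'w7.png')
E
```

```text
pos [0.6413 0.1648 0.1062] psi 11.1 j6 1.52 clk 24.35 w 0.456 DELTA [0.02  0.002 0.458] spin 0
```

View pics/w7.png

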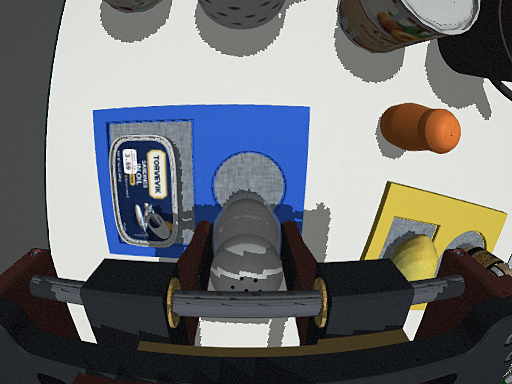

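The shaker is over the well at (250,185), and the tin lies flat in its bay. I'm lowering the shaker.

Request:
jog_arm([
  {"hand": -1, "delta_pos": [0.015, 0, 0.1], "spin": 0},
  {"hand": -1, "delta_pos": [0.015, 0, 0.2], "spin": 0},
  {"hand": -1, "delta_pos": [0.015, 0, 0.3], "spin": 0},
  {"hand": -1, "delta_pos": [0.015, 0, 0.38], "spin": 0},
  {"hand": -1, "delta_pos": [0.015, 0, 0.42], "spin": 0},
  {"hand": -1, "delta_pos": [0.015, 0, 0.45], "spin": 0},
  {"hand": -1, "delta_pos": [0.015, 0, 0.45], "spin": 0},
  {"hand": -1, "delta_pos": [0.015, 0, 0.45], "spin": 0},
])

```text
clock: 25.07
ee_pos: [0.6464, 0.1655, 0.04]
tcp_rot: [-3.127, -0.302, -0.0]
force: [0.4, 1.0, -0.5]
gripper_width: 0.453
grip_force: 29.8
```

Request:
jog_arm([
  {"hand": -1, "delta_pos": [0, 0, 0], "spin": 0},
  {"hand": -1, "delta_pos": [0, 0, 0], "spin": 0},
  {"hand": -1, "delta_pos": [0, 0, 0], "spin": 0},
])

```text
clock: 25.32
ee_pos: [0.6468, 0.1655, 0.0404]
tcp_rot: [-3.127, -0.302, -0.002]
force: [-0.6, -0.3, -0.0]
gripper_width: 0.449
grip_force: 29.8
```

Request:
jog_arm([
  {"hand": -1, "delta_pos": [0, 0, 0.01], "spin": 0},
  {"hand": -1, "delta_pos": [0, 0, 0.018], "spin": 0},
  {"hand": -1, "delta_pos": [0, 0, 0.018], "spin": 0},
  {"hand": -1, "delta_pos": [0, 0, 0.018], "spin": 0},
])

```text
clock: 25.65
ee_pos: [0.6465, 0.1654, 0.0372]
tcp_rot: [-3.127, -0.302, -0.001]
force: [0.5, 0.0, 1.5]
gripper_width: 0.45
grip_force: 29.9
```

Request:
jog_arm([
  {"hand": 0.2, "delta_pos": [0, 0, 0], "spin": 0},
  {"hand": 0.2, "delta_pos": [0, 0, 0], "spin": 0},
  {"hand": 0.5, "delta_pos": [0, 0, 0], "spin": 0},
  {"hand": 0.8, "delta_pos": [0, 0, 0], "spin": 0},
  {"hand": 0.8, "delta_pos": [0, 0, 0], "spin": 0},
  {"hand": 0.8, "delta_pos": [0, 0, -0.15], "spin": 0},
  {"hand": 0.8, "delta_pos": [0, 0, -0.4], "spin": 0},
  {"hand": 0.8, "delta_pos": [0, 0, -0.65], "spin": 0},
])

```text
clock: 26.32
ee_pos: [0.6447, 0.1652, 0.1339]
tcp_rot: [3.127, 0.302, -0.006]
force: [0.0, 0.1, 0.5]
gripper_width: 0.899
grip_force: 0.0
```

Request:
jog_arm([
  {"hand": 1, "delta_pos": [0, 0, -0.25], "spin": 0},
  {"hand": 1, "delta_pos": [-0.2, 0, -0.45], "spin": 0},
  {"hand": 1, "delta_pos": [-0.45, 0, -0.5], "spin": 0},
  {"hand": 1, "delta_pos": [-0.7, 0, -0.5], "spin": 0},
  {"hand": 1, "delta_pos": [-0.9, 0, -0.5], "spin": 0},
  {"hand": 1, "delta_pos": [-0.95, 0, -0.5], "spin": 0},
  {"hand": 1, "delta_pos": [-0.95, 0, -0.5], "spin": 0},
])

```text
clock: 26.9
ee_pos: [0.504, 0.1378, 0.2097]
tcp_rot: [-3.127, -0.302, 0.002]
force: [-0.1, 0.4, -0.2]
gripper_width: 1.0
grip_force: 0.0
```

```bash
cat > chk.py <<'E'
from h import *
def tr(c,yaw,off):  # recess centre -> report local
    return c
c,P=cam('wrist'); save(c['img'],'w8.png')
Y=np.radians(10.8)
def loc(name,x,y,yaw,zlo,zhi,r):
    m=(np.hypot(P[...,0]-x,P[...,1]-y)<r)&(P[...,2]>zlo)&(P[...,2]<zhi);q=P[m]
    if len(q)<30: print(name,len(q));return
    d=(q[:,:2]-[x,y])@np.array([[np.cos(yaw),-np.sin(yaw)],[np.sin(yaw),np.cos(yaw)]])
    A=np.c_[q[:,:2]-q[:,:2].mean(0),np.ones(len(q))];s=np.linalg.lstsq(A,q[:,2],rcond=None)[0]
    print(name,len(q),'off lo/hi mm',(d.min(0)*1e3).round(1),(d.max(0)*1e3).round(1),'ctr',((d.min(0)+d.max(0))*500).round(1),'z',np.percentile(q[:,2],[5,50,95]).round(4),'slope',s[:2].round(3))
for n in('wrist','top','side'):
    if n!='wrist': c,P=cam(n)
    print(n)
    loc('tin',.6275,.256,Y,.02,.04,.075)
    loc('saltcap',.6444,.165,Y,.075,.11,.05); loc('salt',.6444,.165,Y,.02,.11,.04)
    loc('lemon',.6,-.02,0,.015,.07,.042); loc('honeylid',.6,-.117,0,.105,.13,.06)
    loc('spice',.419,-.273,0,.1,.13,.06)
    loc('timer',.360,-.386,0,.02,.07,.06)
print(robot.get_state()['ee_pos'])
E
python3 chk.py
```

```text
wrist
tin 4175 off lo/hi mm [-52.5 -73.7] [53. 34.] ctr [  0.2 -19.9] z [0.0249 0.0265 0.0288] slope [ 0.001 -0.004]
saltcap 957 off lo/hi mm [-12.4 -14.9] [21.8 17.6] ctr [4.7 1.4] z [0.0824 0.0908 0.094 ] slope [0.138 0.02 ]
salt 1432 off lo/hi mm [-18.2 -19.7] [21.8 22.4] ctr [1.8 1.3] z [0.0389 0.0869 0.0938] slope [1.278 0.181]
lemon 1657 off lo/hi mm [-33.  -22.3] [35.9 27.4] ctr [1.5 2.6] z [0.0316 0.0474 0.0553] slope [ 0.062 -0.328]
honeylid 1453 off lo/hi mm [-26.6 -29.1] [31.2 29. ] ctr [ 2.3 -0.1] z [0.1073 0.1135 0.115 ] slope [ 0.005 -0.057]
spice 0
timer 0
top
tin 16
saltcap 139 off lo/hi mm [-13.3 -15.4] [20.6 16.9] ctr [3.7 0.7] z [0.0806 0.0902 0.095 ] slope [0.128 0.111]
salt 256 off lo/hi mm [-19.4 -19.9] [20.6 21.4] ctr [0.6 0.8] z [0.0314 0.0818 0.0944] slope [1.039 1.027]
lemon 355 off lo/hi mm [-32.7 -25.7] [33.6 26.5] ctr [0.4 0.4] z [0.0333 0.0476 0.0561] slope [0.082 0.013]
honeylid 404 off lo/hi mm [-27.4 -29.9] [27.8 26.5] ctr [ 0.2 -1.7] z [0.1104 0.1136 0.1163] slope [ 0.021 -0.005]
spice 261 off lo/hi mm [-20.8 -22.6] [21.5 20.6] ctr [ 0.4 -1. ] z [0.1
[... 268 characters left out ...]
]
saltcap 60 off lo/hi mm [-15.  -17.3] [14.8 12.6] ctr [-0.1 -2.3] z [0.0763 0.0863 0.0928] slope [0.032 0.369]
salt 225 off lo/hi mm [-22.1 -21.7] [16.5 12.6] ctr [-2.8 -4.5] z [0.0234 0.0561 0.0912] slope [0.405 1.543]
lemon 72 off lo/hi mm [-34.7 -21.9] [-10.5  10.1] ctr [-22.6  -5.9] z [0.0234 0.0394 0.0516] slope [0.851 0.721]
honeylid 212 off lo/hi mm [-28.4 -31.6] [26.3 27.7] ctr [-1.1 -2. ] z [0.1075 0.1129 0.1154] slope [0.017 0.056]
spice 185 off lo/hi mm [-23.8 -24.6] [19. 20.] ctr [-2.4 -2.3] z [0.1013 0.1047 0.1067] slope [0.017 0.038]
timer 474 off lo/hi mm [-30.9 -33.2] [27.1 23.7] ctr [-1.9 -4.7] z [0.0222 0.0376 0.0494] slope [0.003 0.309]
[0.50830807 0.138356   0.20982106]
```

View pics/w8.png

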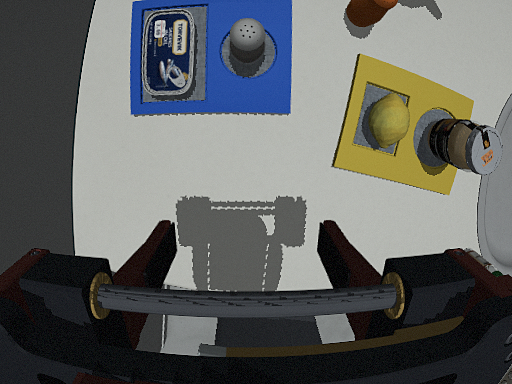

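The last view shows all four seated: tin (170,60), salt (247,45), lemon (388,120), jar (465,145). Offsets are at most 5 mm, the heights are right, and the spice jar and timer have not moved. I'm handing it in.

```bash
python3 -c "
from rig import robot
print(robot.close_job())"
```

```text
the job is handed in; nothing more can be done
None
```

The job is handed in, though no verdict came back: all four things measured within about 5 mm of their recess centres, resting on the bottom and released, and the spice jar and egg timer had not moved.

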